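# Drop the outer rotor into the oil pump

## Robot

A 7-joint arm with a two-finger parallel gripper is mounted at the origin on the work surface. World frame = base frame: x ahead of the robot, y to its left, z up, the work surface at z = 0. Lengths are in mm, angles in rad, forces in N, time in s.
With the tool pointing down it reaches from about 400 to 875 mm from the base axis. Payload 4.4 kg.
Tool frame: the origin (TCP) lies midway between the tips of the shut fingers; the grasp point (between the pads) lies 19 mm behind it (ctrl.pinch_z is the distance from the TCP to the grasp point, in mm); z points along the fingers, y is the line along which they close (so a half turn about z gives the same grasp; the last joint's range is limited). The gripper opens to 85 mm and grips with 20 to 120 N. Pads are 22 mm wide; open, the fingers measure 114 mm over their backs; the gripper's body (76 mm by 85 mm) begins 54 mm behind the grasp point. The pads swing forward as they close: fully open they stand 13 mm farther back than shut.
Start: joints at [-1.223, 0.628, 0.038, 1.517, -0.027, 0.996, -0.02], TCP at [261.338, 595.164, 231.313] pointing down, gripper open.
Joint ranges: [-3.06, 3.06], [-0.37, 2.12], [-1.25, 1.32], [0.18, 2.47], [-1.1, 4.24], [0.23, 1.98], [-2.94, 2.94]. Speed limits (rad/s): [2.57, 2.57, 3.14, 3.14, 3.14, 3.14, 3.14].

## Interface

Orientations are given as [roll, pitch, yaw] about the fixed x, y, z axes, in that order (R = Rz(yaw) Ry(pitch) Rx(roll)).
In Python, from cell import read_state, cams, order, ctrl gives the robot as it stands.
- The arm moves only by the tool move_arm, never from a script. Its argument "targets" is text: rows parted by semicolons, each of 7 numbers parted by spaces: the gripper's target within -1 to 1 (fully open at 1, half-way at 0, shut at -1), then the shift along the tool's x, y, z in cm, then the turn, a rotation vector about the tool's x, y, z in degrees. A call has 1 to 5 rows; each row shifts and turns the commanded pose from where the row before left it, along the tool's axes as they then stand; what a row does not reach is not made up. A row lasts 1/12 s, in which the tool goes at most 41.7 mm and 7.16 degrees, less where a joint would pass 70% of its speed; a pose out of reach is approached as far as the arm can. A call with a gripper value outside its range is refused whole. The fingers move at their own pace and stop on an object; the grip force is fixed at half the most. Time passes only in rows, so rows that do not move let the fingers close. It gives the time, the measured TCP pose, the force, the opening and the grip force at its end, in the units of the state.
- read_state(): the state, without advancing time (a new reading comes with each control period).
- cams.get_image(name): name is "scene" or "side" or "wrist"; returns a dict with "color" (400x640x3 uint8, red, green, blue), "fovy" (degrees; the focal length in pixels is half the picture's height over the tangent of half this angle, whatever the lens; pixels are square), "cx", "cy" (the principal point, pixels), "rvec" (rotation vector, rad) and "tvec" (3), from world to camera coordinates, as OpenCV has them. Camera axes: x right, y down, z forward; pixel columns grow to the right and rows downward; lengths in mm; the calibration is good to about 2 mm. A picture is of the moment at which its call begins. There is no depth.
- order.finish_job(): hands the job in; it is judged then, once.
The state is a dict: "clock": time; "qpos": joint angles; "qd": joint speeds; "tau": joint torques, N m; "eef_pos": TCP position; "tool_rot": TCP orientation; "force": force on the tool from outside, world axes, zero at the start; "torque": the same for the moment, N m; "width": finger opening in mm; "gripper_force": force on a finger pad.
Only numpy, scipy, OpenCV 4.12 (cv2) and the standard library are available. Lean on these libraries where they do the work, as an engineer would, in place of code of your own. Each camera call takes 0.05 s, during which the arm holds its last target. There are 200 camera calls.

## Task

The oil pump's outer rotor, the big lobed steel ring, is lying loose on the flat joint face of the pump casting. Slide it across the face with a fingertip until it drops into its round pocket, take the fingers off it, then press down on the rotor with a fingertip to make sure that it is fully home. Do not pick the rotor up, and leave all the other parts and tools where they lie.

Things in the scene. Friction and masses are not known exactly. Their poses are not given: they have to be found in the camera images.
- pump: Oil-pump casting in bare aluminium on a grey fixture plate (210 x 256 x 12 mm), fixed to the bench. Origin: on the bench, under the centre of the round rotor pocket; z up. Its flat machined joint face is 44 mm above the bench. Beside the casting, a round barrel (+x), an outlet pipe (-x) and bolted lugs, all below the face
- pump_land (a point): On the joint face, middle of the far edge of its broad flat land, 138 mm from the pocket's centre along the pump's +y; axes parallel to the pump's. The land is 120 mm wide (pump x -60 to 60). Round the pocket the face reaches a radius of 62 to 70 mm. Only two dowels, 8 mm thick and 6 mm high, stand on the face, at pump (x, y) = (+-36.5, -43.5) mm, beyond the pocket from the land
- pump_pocket (a point): Centre of the floor of the rotor pocket, 32 mm above the bench; axes parallel to the pump's. The pocket is 91 mm in diameter and 12 mm deep, open upwards, with a flat floor with dark port shapes in it
- outer_rotor: Outer rotor: loose ring of dark steel, about 0.3 kg, 88 mm outside diameter, round outside, 12 mm thick, flat. Its opening has 9 lobes (radius 25.5 mm at the tips, 32.5 mm between). Origin: centre of its underside, z up. It starts flat on the land, 66 to 88 mm from the pocket centre along pump +y, up to 14 mm sideways. Seated in the pocket its top is level with the joint face, with 1.5 mm of play
- inner_rotor: Bystander: small inner rotor, a lobed steel wheel 50 mm across, 12 mm thick, with a hole, lying on the bench by the fixture; origin at the centre of its underside
- cover_plate: Bystander: round steel pump cover, 5 mm thick, about 140 mm across its six bolt ears, lying on the bench by the fixture; origin at the centre of its underside
- bolt_dish: Bystander: round steel dish of bolts, 84 mm across, 22 mm high, on the bench by the fixture; origin at the centre of its underside
- relief_plunger: Bystander: steel plunger 18 mm in diameter, 34 mm high, standing on the bench by the fixture; origin at the centre of its underside
- piston: Bystander: aluminium piston 84 mm in diameter, 52 mm high, standing crown up on the bench to the robot's left; origin at the centre of its underside
- con_rod: Bystander: steel connecting rod, about 200 mm long, 22 mm high, lying on the bench to the robot's left; origin on the bench, midway between its two eyes
- oil_bottle: Bystander: grey oil bottle 60 mm in diameter, 165 mm high, standing on the bench to the robot's right; origin at the centre of its underside
- screwdriver: Bystander: screwdriver with a black handle, lying on the bench to the robot's right; origin on the bench under its middle
Not all that is in view belongs to the job. Leave any blue or purple look-alike of the outer_rotor alone.

How it is judged:
By the outcome, as a careful person would: the job done as asked, in the order asked, and still so for the second after the job is handed in, with the robot touching nothing.
It also fails if it takes over 53 s, if anything falls off the work surface, if the arm or the gripper's body presses on something with over 40 N, if the wrist force passes 120 N, or if a joint passes its speed limit or range.

## Working session

There is one attempt and no reset: what is moved stays moved. The work goes in short steps, Python scripts to look and compute and a tool call to move; the robot and the scene stay as the last step left them, time stands still between calls to the robot, and variables do not carry over. Pictures are saved under pics/ and viewed, at most 11 in all, crops included, and the job is handed in when it is done.

Besides the shell and the picture viewer there is one more tool, called in YAML: its name, and indented under it one key for each argument. move_arm: Moves the arm, as the interface text tells. Its arguments: {"type":"object","properties":{"targets":{"type":"string"}},"required":["targets"]}

```bash
mkdir -p pics; cat > h.py <<'E'
import numpy as np, cv2
from cell import read_state, cams, order, ctrl
def grab(n,f):
    d=cams.get_image(n); cv2.imwrite('pics/'+f,d['color'][:,:,::-1]); np.save('pics/'+f+'.npy',d,allow_pickle=True); return d
def load(f): return np.load('pics/'+f+'.npy',allow_pickle=True).item()
def ray(d,uv,z):
    uv=np.atleast_2d(np.array(uv,float)); h=d['color'].shape[0]; f=h/2/np.tan(np.radians(d['fovy'])/2)
    R=cv2.Rodrigues(np.array(d['rvec'],float))[0]; t=np.array(d['tvec'],float).ravel()
    v=np.c_[(uv[:,0]-d['cx'])/f,(uv[:,1]-d['cy'])/f,np.ones(len(uv))]@R; c=-R.T@t
    return c+v*((z-c[2])/v[:,2])[:,None]
def proj(d,p):
    p=np.atleast_2d(np.array(p,float)); h=d['color'].shape[0]; f=h/2/np.tan(np.radians(d['fovy'])/2)
    R=cv2.Rodrigues(np.array(d['rvec'],float))[0]; t=np.array(d['tvec'],float).ravel()
    q=p@R.T+t; return np.c_[f*q[:,0]/q[:,2]+d['cx'],f*q[:,1]/q[:,2]+d['cy']]
E
python3 - <<'E'
from h import *
a=grab('scene','s0.png');b=grab('side','d0.png');grab('wrist','w0.png')
for d in (a,b): print({k:v for k,v in d.items() if k!='color'})
print(read_state())
E
```

```text
{'fovy': 57.18372104295562, 'cx': 323.3015418528321, 'cy': 204.61678923604006, 'rvec': array([ 1.63640009,  1.91173834, -0.77031672]), 'tvec': array([  96.39095626, -323.54177864, 1612.73539204])}
{'fovy': 49.58469189675139, 'cx': 319.29992451971367, 'cy': 203.07895309228314, 'rvec': array([ 2.36956731, -0.12470915,  0.07443039]), 'tvec': array([-518.36489328,   63.72526416, 1379.90159644])}
{'clock': 0.15, 'qpos': array([-1.22281702,  0.62914423,  0.03845084,  1.5181087 , -0.02700999,
        0.99631242, -0.01998634]), 'qd': array([-0.00138811, -0.00263648, -0.00041042, -0.00186757, -0.00157822,
        0.00016031,  0.00120873]), 'tau': array([ 2.75315309e-03, -5.63795722e+01,  1.22776464e+00, -1.93651879e+01,
        1.11172692e-02,  7.35939131e-03,  6.28039743e-06]), 'eef_pos': array([261.12853578, 594.73387526, 230.60300304]), 'tool_rot': array([-3.14013764e+00, -1.81009394e-08,  2.72782026e+00]), 'force': array([-0.15704201, -0.60643983,  0.10105151]), 'torque': array([-0.00657265,  0.01954761, -0.01584151]), 'gripper_force': 0.0, 'width': 85.06958469147067}
```

View pics/s0.png

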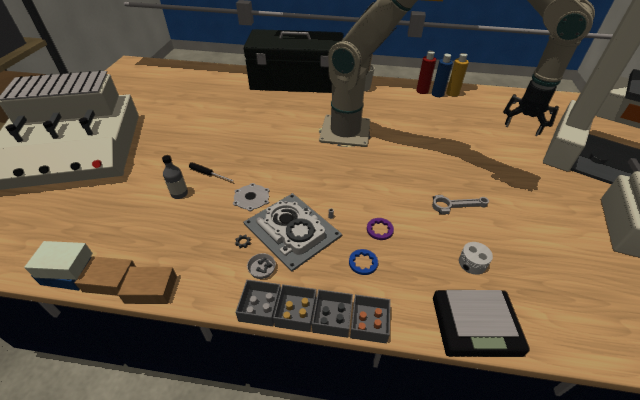

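View pics/d0.png

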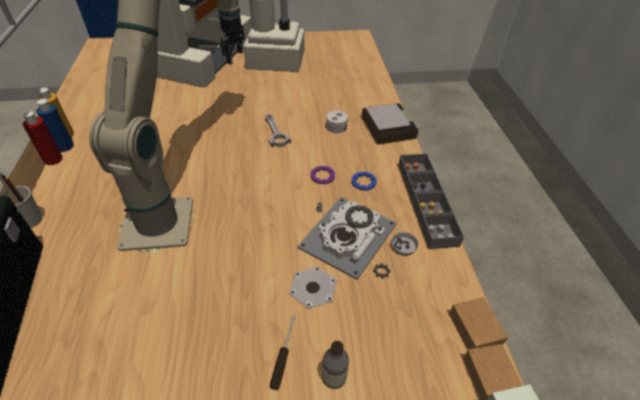

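The scene view has the pump at about (293,230), with the dark rotor at (300,230) and the pocket at (285,216). In the side view the rotor is at (360,216) and the pocket at (344,237). I'll enlarge both.

```bash
python3 - <<'E'
from h import *
a=load('s0.png');b=load('d0.png')
A=cv2.resize(a['color'][185:275,235:350,::-1],None,fx=5,fy=5,interpolation=cv2.INTER_CUBIC)
B=cv2.resize(b['color'][190:280,290:405,::-1],None,fx=5,fy=5,interpolation=cv2.INTER_CUBIC)
cv2.imwrite('pics/zA.png',A);cv2.imwrite('pics/zB.png',B)
print(ray(a,[[300,230],[285,216]],44), ray(b,[[360,216],[344,237]],44))
E
```

```text
[[ 629.99127863  -77.23502681   44.        ]
 [ 579.13973668 -136.77907049   44.        ]] [[ 641.23543372  -71.67615325   44.        ]
 [ 578.35785125 -151.08092892   44.        ]]
```

View pics/zB.png

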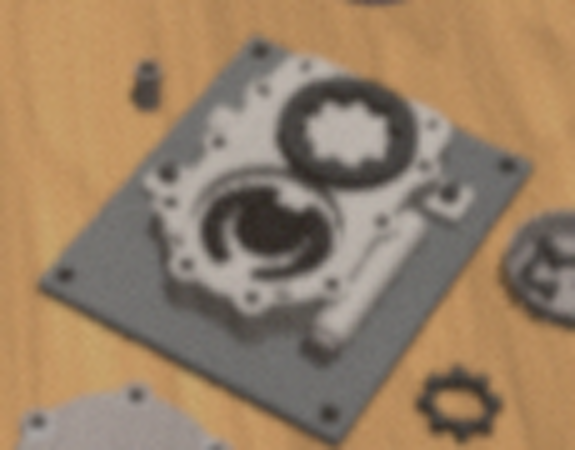

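move_arm:
  targets: "-1 -2 -1.7 -0.2 0 0 0;-1 -3 -2.5 -0.2 0 0 0;-1 -3 -2.5 -0.2 0 0 0;-1 -3 -2.5 -0.2 0 0 0;-1 -3 -2.5 -0.2 0 0 0"

```text
clock: 0.57
eef_pos: [342.8, 429.9, 241.1]
tool_rot: [-3.141, 0.0, 2.728]
force: [1.3, -1.1, 0.2]
width: 25.5
gripper_force: 0.0
```

move_arm:
  targets: "-1 -3 -2.5 -0.2 0 0 0;-1 -3 -2.5 -0.2 0 0 0;-1 -3 -2.5 -0.2 0 0 0;-1 -3 -2.5 -0.2 0 0 0;-1 -3 -2.5 -0.2 0 0 0"

```text
clock: 0.98
eef_pos: [429.9, 255.1, 251.4]
tool_rot: [-3.142, -0.0, 2.728]
force: [0.2, 0.2, 0.4]
width: -0.1
gripper_force: 0.0
```

move_arm:
  targets: "-1 -3 -2.5 -0.2 0 0 0;-1 -3 -2.5 -0.2 0 0 0;-1 -3 -2.5 -0.2 0 0 0;-1 -3 -2.5 -0.2 0 0 0;-1 -3 -2.5 -0.2 0 0 0"

```text
clock: 1.4
eef_pos: [517.0, 80.4, 261.4]
tool_rot: [3.142, -0.0, 2.728]
force: [1.4, 0.7, 0.1]
width: 0.2
gripper_force: 0.0
```

move_arm:
  targets: "-1 -3 -2.5 -0.2 0 0 0;-1 -3 -2.5 -0.2 0 0 0;-1 -2 -2 -0.2 0 0 0;-1 -1 -1 0 0 0 0;-1 0 0 0 0 0 0"

```text
clock: 1.82
eef_pos: [567.5, -31.5, 267.0]
tool_rot: [-3.14, 0.001, 2.722]
force: [-0.0, 0.0, 0.1]
width: 0.5
gripper_force: 0.0
```

```bash
python3 - <<'E'
from h import *
d=grab('wrist','w1.png'); s=read_state(); print(s['clock'],s['eef_pos'],s['tool_rot'],s['force'],s['width'])
print(d['fovy'],-cv2.Rodrigues(np.array(d['rvec']))[0].T@np.array(d['tvec']).ravel())
E
```

```text
1.8667 [566.61637841 -28.29363136 266.84339499] [-3.14126048e+00 -9.21543488e-04  2.72495285e+00] [ 0.08559256  1.03606943 -0.33042868] 0.3111210785067328
60.21432407583036 [ 4.97056568e+02 -1.69534234e-01  4.09012595e+02]
```

View pics/w1.png

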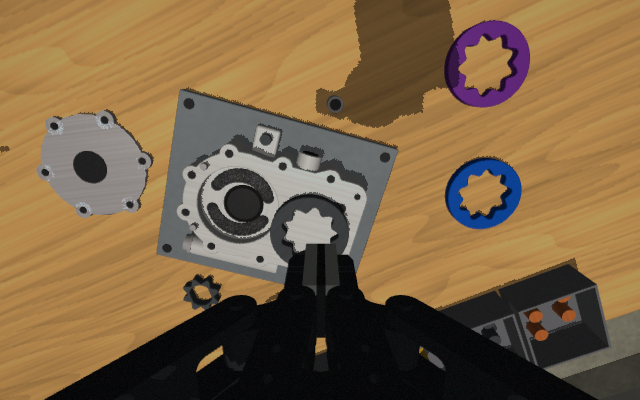

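The wrist view shows the pocket at about (238,203), the rotor at about (310,229) and the plate screws at (189,103), (385,157) and (167,248).

```bash
python3 - <<'E'
from h import *
d=load('w1.png'); im=d['color'][:,:,::-1].copy()
p=ray(d,[[189,103],[385,157],[167,248]],12); e=p[1]-p[0]; print(p.round(1),np.degrees(np.arctan2(e[1],e[0])),np.linalg.norm(e),np.degrees(np.arctan2(*(p[0]-p[2])[1::-1])))
g=cv2.cvtColor(im,cv2.COLOR_BGR2GRAY)
# opening of ring: bright blob around (308,228)
m=(g>120).astype(np.uint8); n,l,st,c=cv2.connectedComponentsWithStats(m)
i=l[228,306]; print('open',st[i],c[i]); 
cn=cv2.findContours((l==i).astype(np.uint8),0,1)[0][0][:,0]
dk=((g<75)).astype(np.uint8)
Z=cv2.resize(im[130:290,150:390],None,fx=3.3,fy=3.3,interpolation=cv2.INTER_CUBIC)
def circ(c,r,z,col):
    t=np.linspace(0,6.283,80); q=proj(d,np.c_[c[0]+r*np.cos(t),c[1]+r*np.sin(t),0*t+z])
    cv2.polylines(Z,[np.int32((q-[150,130])*3.3)],True,col,1)
pk=ray(d,[238,203],44)[0]; ro=ray(d,[308.5,229],56)[0]; print(pk,ro)
circ(pk,45.5,44,(0,0,255)); circ(ro,44,56,(0,255,0)); circ(ro,25.5,56,(0,255,255))
cv2.imwrite('pics/z1.png',Z)
E
```

```text
[[ 453.  -141.4   12. ]
 [ 598.8   36.2   12. ]
 [ 595.7 -258.    12. ]] 50.616392155132495 229.7953510831669 140.77430720057694
open [ 284  208   53   44 1400] [309.06571429 228.93      ]
[ 572.4977767  -135.33171694   44.        ] [628.6460761  -73.94040869  56.        ]
```

View pics/z1.png

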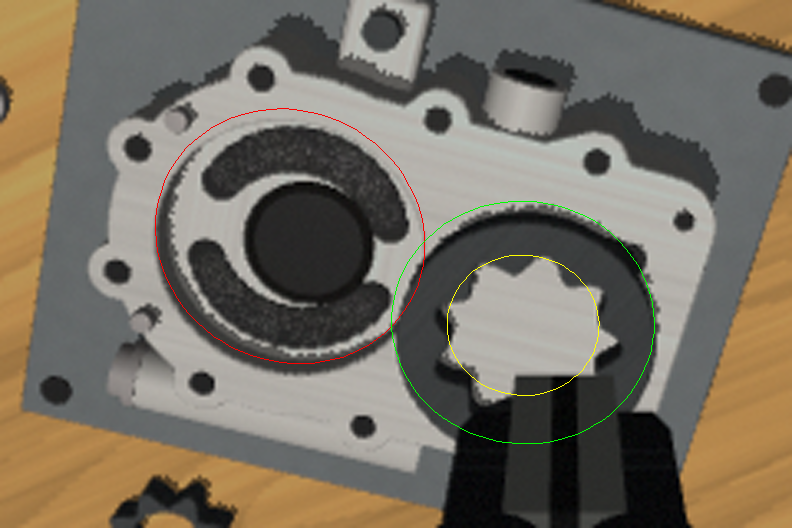

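```bash
python3 - <<'E'
from h import *
d=load('w1.png'); s=read_state()
pk=ray(d,[238.2,205],44)[0]; ro=ray(d,[309.4,231],56)[0]
v=(ro-pk)[:2]; print(pk,ro,np.linalg.norm(v),np.degrees(np.arctan2(v[1],v[0])))
y=np.radians(50.7); print(v@[np.cos(y),np.sin(y)], v@[np.sin(y),-np.cos(y)])
from scipy.spatial.transform import Rotation as R
T=R.from_euler('xyz',s['tool_rot']).as_matrix(); print((T.T@(np.r_[ro[:2],100]-s['eef_pos'])).round(1), np.degrees(s['tool_rot']))
# rotor top from side/scene fixed views for cross check
b=load('d0.png');a=load('s0.png');print(ray(b,[359.4,216.6],56),ray(b,[343.2,235.6],44))
E
```

```text
[ 574.67911328 -136.24520219   44.        ] [631.23335009 -74.02852493  56.        ] 84.0791093574264 47.72952743886443
83.96613844059328 4.35708913303251
[-77.8 -15.6 166.8] [-1.79980968e+02 -5.28005525e-02  1.56128298e+02]
[[635.98209609 -84.69624648  56.        ]] [[ 576.78822897 -145.46045556   44.        ]]
```

move_arm:
  targets: "-1 -1.5 -0.3 3.2 0 0 0;-1 -1.6 -0.3 3.2 0 0 0;-1 -1.6 -0.4 3.2 0 0 0;-1 -1.6 -0.3 3.2 0 0 0;-1 -1.5 -0.3 2.0 0 0 0"

```text
clock: 2.28
eef_pos: [630.2, -69.8, 115.8]
tool_rot: [3.141, -0.006, 2.731]
force: [-0.1, 0.3, 0.0]
width: 0.0
gripper_force: 0.0
```

move_arm:
  targets: "-1 0 0 0 0 0 6;-1 0 0 0 0 0 6;-1 0 0 0 0 0 6;-1 0 0 0 0 0 0;-1 0 0 0 0 0 0"

```text
clock: 2.7
eef_pos: [631.5, -70.4, 119.0]
tool_rot: [3.141, -0.002, 2.419]
force: [0.1, -0.2, 0.0]
width: -0.0
gripper_force: 0.0
```

```bash
python3 - <<'E'
from h import *
grab('wrist','w2.png'); d=grab('side','d2.png'); s=read_state(); print(s['clock'],s['eef_pos'],np.degrees(s['tool_rot']),s['force'])
a=cv2.imread('pics/w2.png'); b=cv2.resize(cv2.imread('pics/d2.png')[170:270,280:420],None,fx=4,fy=4)[:400]
c=grab('scene','s2.png'); c=cv2.resize(cv2.imread('pics/s2.png')[180:280,230:350],None,fx=4,fy=4)
cv2.imwrite('pics/m2.png',cv2.resize(np.hstack([a[:, :640],b[:400]]),None,fx=.66,fy=.66))
E
```

```text
2.8 [631.68280597 -71.47982885 119.3808335 ] [ 1.79966102e+02 -4.61682919e-02  1.38536407e+02] [ 0.06059305 -0.15513793 -0.09102524]
```

View pics/m2.png

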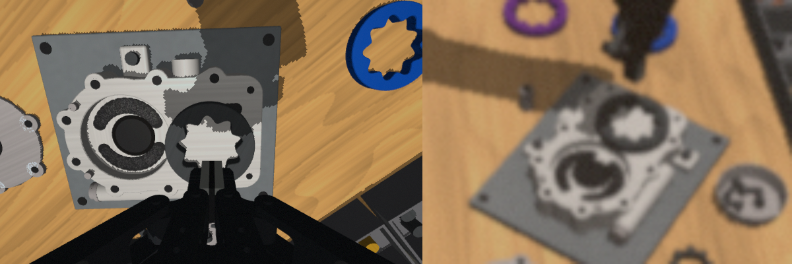

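The rotor opening is at about (212,138) in the montage, in front of the fingertip at (212,165). I'll overlay the current estimates to refine them.

```bash
python3 - <<'E'
from h import *
d=load('w2.png'); im=d['color'][:,:,::-1].copy(); x0,y0,k=90,100,2.6
Z=cv2.resize(im[y0:325,x0:390],None,fx=k,fy=k,interpolation=cv2.INTER_CUBIC)
def circ(c,r,z,col):
    t=np.linspace(0,6.283,80); q=proj(d,np.c_[c[0]+r*np.cos(t),c[1]+r*np.sin(t),0*t+z])
    cv2.polylines(Z,[np.int32((q-[x0,y0])*k)],True,col,1); return proj(d,[[*c[:2],z]])
pk=[574.7,-136.2]; ro=[631.2,-74]
print(circ(pk,45.5,44,(0,0,255)),circ(ro,44,56,(0,255,0)),circ(ro,25.5,56,(0,255,255)))
print(circ([631.7,-71.5],3,119.4,(255,0,255)))
cv2.imwrite('pics/z2.png',Z)
E
```

```text
[[190.77875641 209.2471938 ]] [[316.37461966 217.51601034]] [[316.37461966 217.51601034]]
[[319.66432321 264.45363724]]
```

View pics/z2.png

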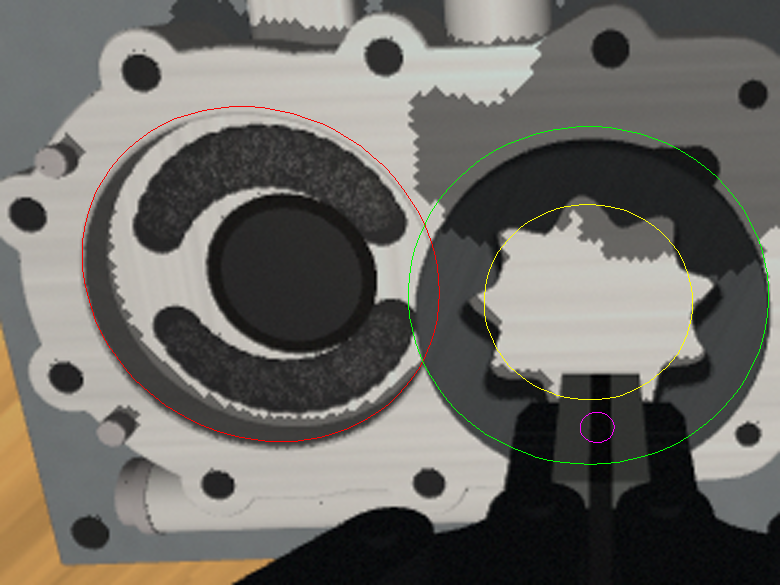

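```bash
python3 - <<'E'
from h import *
from scipy.spatial.transform import Rotation as R
d=load('w2.png'); s=read_state()
pk=ray(d,[190.8,211.3],44)[0]; ro=ray(d,[317.1,220.3],56)[0]; print(pk,ro)
T=R.from_euler('xyz',s['tool_rot']).as_matrix()
for p in (ro,pk): print((T.T@(np.r_[p[:2],49]-s['eef_pos'])).round(1))
E
```

```text
[ 575.69555503 -137.27463282   44.        ] [632.9257817  -74.91172099  56.        ]
[-2.8 -1.4 70.5]
[ -1.3 -86.1  70.4]
```

move_arm:
  targets: "-1 -0.2 -0.1 2 0 0 0;-1 0 0 2 0 0 0;-1 0 0 1.5 0 0 0;-1 0 0 1 0 0 0;-1 0 0 0 0 0 0"

```text
clock: 3.27
eef_pos: [631.0, -74.8, 52.2]
tool_rot: [-3.14, -0.003, 2.415]
force: [-0.9, 0.5, 0.3]
width: -0.4
gripper_force: 0.0
```

move_arm:
  targets: "-1 0 0 0.3 0 0 0;-1 0 0 0 0 0 0;-1 0 0 0 0 0 0;-1 0 0 0 0 0 0"

```text
clock: 3.6
eef_pos: [633.4, -75.4, 52.2]
tool_rot: [3.141, 0.001, 2.414]
force: [-0.1, 0.3, 0.6]
width: 0.0
gripper_force: 0.0
```

move_arm:
  targets: "-1 0 0 0.25 0 0 0;-1 0 -0.5 0 0 0 0;-1 0 -0.5 0 0 0 0;-1 0 -0.4 0 0 0 0;-1 0 -0.3 0 0 0 0"

```text
clock: 4.02
eef_pos: [621.9, -88.2, 49.4]
tool_rot: [3.14, 0.001, 2.413]
force: [1.4, 2.7, 1.5]
width: 0.4
gripper_force: 1.6
```

move_arm:
  targets: "-1 0 -0.4 0 0 0 0;-1 0 -0.4 0 0 0 0;-1 0 -0.4 0 0 0 0;-1 0 -0.4 0 0 0 0;-1 0 -0.4 0 0 0 0"

```text
clock: 4.43
eef_pos: [608.7, -102.8, 49.3]
tool_rot: [3.14, 0.001, 2.414]
force: [2.7, 3.1, 5.0]
width: 0.1
gripper_force: 3.4
```

```bash
python3 - <<'E'
from h import *
d=grab('wrist','w3.png'); s=read_state(); print(s['clock'],s['eef_pos'],np.degrees(s['tool_rot']),s['force'])
E
```

```text
4.4833 [ 607.92293857 -103.76891933   49.31269715] [1.79975285e+02 4.48641542e-02 1.38252735e+02] [1.84673914 3.09813938 5.79299523]
```

View pics/w3.png

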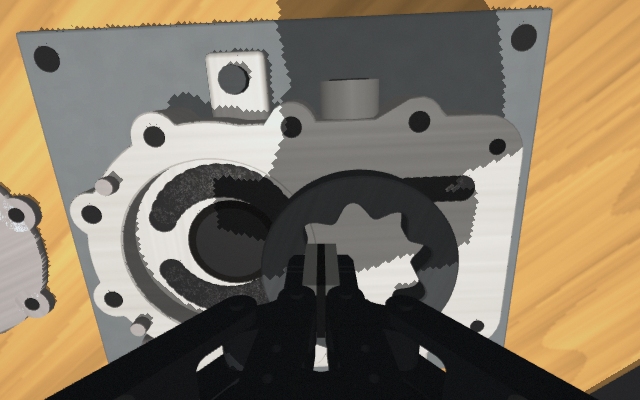

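The rotor follows the finger: its edges are at x=260 to 459 and its top at y=170. The pocket rim's left edge is at x=122 and its top at y=157.

```bash
python3 - <<'E'
from h import *
from scipy.spatial.transform import Rotation as R
d=load('w3.png'); s=read_state(); T=R.from_euler('xyz',s['tool_rot']).as_matrix()
t=np.linspace(0,6.283,361)
def ext(c,r,z): q=proj(d,np.c_[c[0]+r*np.cos(t),c[1]+r*np.sin(t),0*t+z]); return q[:,0].min(),q[:,0].max(),q[:,1].min()
from scipy.optimize import fsolve
def fit(r,z,g,lo,hi): return fsolve(lambda c:[(ext(c,r,z)[0]-lo) if lo else 0, ext(c,r,z)[2]-hi],g)
ro=fsolve(lambda c:[sum(ext(c,44,56)[:2])-260-459,ext(c,44,56)[2]-170],[620,-90])
pk=fsolve(lambda c:[ext(c,45.5,44)[0]-122,ext(c,45.5,44)[2]-157],[575,-137])
print(ro,pk,ext(ro,44,56))
for p in (ro,pk): print((T.T@(np.r_[p,49]-s['eef_pos'])).round(1))
E
```

```text
[619.10502471 -89.58062251] [ 575.13380035 -136.80872326] (np.float64(259.17123899625784), np.float64(459.82876100437625), np.float64(169.99999999990948))
[ 1.1 18.   0.3]
[  2.5 -46.5   0.3]
```

move_arm:
  targets: "-1 0.05 -0.8 0 0 0 0;-1 0.05 -1 0 0 0 0;-1 0.05 -1 0 0 0 0;-1 0 -1 0 0 0 0;-1 0 -0.7 0 0 0 0"

```text
clock: 4.9
eef_pos: [574.3, -137.4, 48.1]
tool_rot: [-3.139, -0.002, 2.412]
force: [0.2, 0.5, 0.9]
width: 0.0
gripper_force: 0.9
```

move_arm:
  targets: "-1 0 -0.3 0 0 0 0;-1 0 -0.3 0 0 0 0;-1 0 -0.3 0 0 0 0;-1 0 -0.3 0 0 0 0;-1 0 -0.3 0 0 0 0"

```text
clock: 5.32
eef_pos: [566.7, -146.8, 48.6]
tool_rot: [-3.141, -0.0, 2.414]
force: [-0.3, 0.0, -0.1]
width: 0.4
gripper_force: 0.0
```

```bash
python3 - <<'E'
from h import *
d=grab('wrist','w4.png'); s=read_state(); print(s['clock'],s['eef_pos'],np.degrees(s['tool_rot']),s['force'])
E
```

```text
5.3667 [ 566.0684366  -147.70201346   48.68764205] [-1.79928765e+02 -2.48744030e-02  1.38260476e+02] [-0.2792567   0.42905252 -0.34382035]
```

View pics/w4.png

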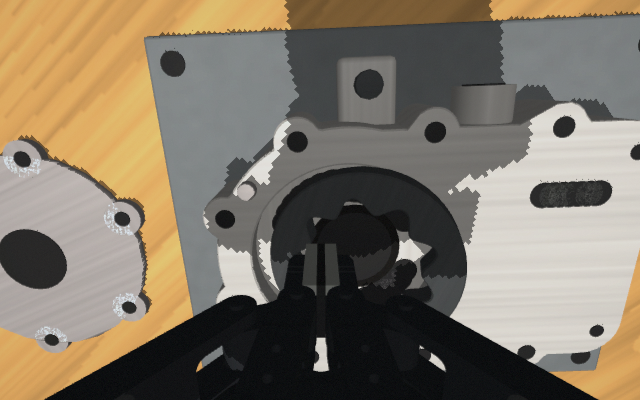

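The rotor spans x=271 to 467 with its top at y=166, and the pocket's left edge is at x=252. That looks partly in, and I'll check by calculation.

```bash
python3 - <<'E'
from h import *
from scipy.spatial.transform import Rotation as R
from scipy.optimize import fsolve
d=load('w4.png'); s=read_state(); T=R.from_euler('xyz',s['tool_rot']).as_matrix()
t=np.linspace(0,6.283,361)
def ext(c,r,z): q=proj(d,np.c_[c[0]+r*np.cos(t),c[1]+r*np.sin(t),0*t+z]); return q[:,0].min(),q[:,0].max(),q[:,1].min()
pk=[575.4,-137]; print('pocket ext',ext(pk,45.5,44))
for z in (44,50,56):
    ro=fsolve(lambda c:[sum(ext(c,44,z)[:2])-271-467,ext(c,44,z)[2]-166],pk); print(z,ro,ext(ro,44,z),(T.T@(np.r_[ro,49]-s['eef_pos'])).round(1))
print((T.T@(np.r_[pk,49]-s['eef_pos'])).round(1))
E
```

```text
pocket ext (np.float64(252.45562785717453), np.float64(445.7977111052297), np.float64(162.82733912452827))
44 [ 581.5278833  -129.96429721] (np.float64(275.466408715672), np.float64(462.5335912844786), np.float64(165.99999999999824)) [ 0.3 23.5 -0.3]
50 [ 579.95691088 -129.72470726] (np.float64(271.7885839325305), np.float64(466.21141606760546), np.float64(165.99999999997286)) [ 1.6 22.7 -0.3]
56 [ 578.38495427 -129.4862237 ] (np.float64(267.807325912462), np.float64(470.19267408549854), np.float64(166.0000000009871)) [ 2.9 21.8 -0.3]
[ 0.2 14.2 -0.3]
```

move_arm:
  targets: "-1 0 0.6 0 0 0 0;-1 0 0.6 0 0 0 0;-1 0 0 0 0 0 0;-1 0 0 0.5 0 0 0;-1 0 0 0.5 0 0 0"

```text
clock: 5.78
eef_pos: [575.3, -137.5, 38.6]
tool_rot: [3.141, 0.0, 2.414]
force: [0.5, -0.1, -0.9]
width: 0.0
gripper_force: 0.0
```

move_arm:
  targets: "-1 0 0 0 0 0 0;-1 0 -0.3 0 0 0 0;-1 0 -0.3 0 0 0 0;-1 0 -0.3 0 0 0 0;-1 0 -0.2 0 0 0 0"

```text
clock: 6.2
eef_pos: [567.5, -146.7, 39.0]
tool_rot: [3.142, 0.001, 2.413]
force: [0.7, 0.1, 0.2]
width: -0.2
gripper_force: 0.1
```

move_arm:
  targets: "-1 0 -0.2 0 0 0 0;-1 0 -0.2 0 0 0 0;-1 0 0 0 0 0 0"

```text
clock: 6.45
eef_pos: [564.4, -149.6, 38.9]
tool_rot: [-3.141, -0.0, 2.413]
force: [0.0, 0.6, -0.4]
width: -0.2
gripper_force: 0.0
```

```bash
python3 - <<'E'
from h import *
d=grab('wrist','w5.png'); s=read_state(); print(s['clock'],s['eef_pos'],np.degrees(s['tool_rot']),s['force'])
t=np.linspace(0,6.283,361); c=[575.4,-137]
q=proj(d,np.c_[c[0]+45.5*np.cos(t),c[1]+45.5*np.sin(t),0*t+44]); print(q.min(0),q.max(0))
E
```

```text
6.5 [ 564.64127135 -149.3471826    38.84660795] [-1.79981179e+02 -1.32142111e-02  1.38256768e+02] [-0.2188962  -0.20628578 -0.27283362]
[256.38223334 167.40755918] [461.67942302 351.10752272]
```

View pics/w5.png

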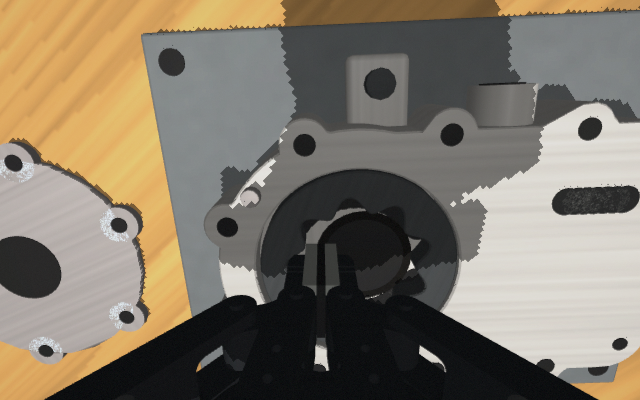

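The rotor has dropped in, with its rim (258 to 459) concentric with the pocket's predicted rim (256 to 462). Next I'll lift clear and then press.

move_arm:
  targets: "-1 0 0.3 0 0 0 0;-1 0 0 -1.5 0 0 0;-1 0 0 -2 0 0 0;-1 0 0 0 0 0 0;-1 0 0 0 0 0 0"

```text
clock: 6.92
eef_pos: [568.0, -146.6, 74.7]
tool_rot: [3.14, 0.002, 2.414]
force: [0.4, 0.1, -0.0]
width: 0.2
gripper_force: 0.0
```

move_arm:
  targets: "-1 0 -0.8 0 0 0 0;-1 0 -0.9 0.5 0 0 0;-1 0 0 1 0 0 0;-1 0 0 0.8 0 0 0;-1 0 0 0 0 0 0"

```text
clock: 7.33
eef_pos: [553.8, -159.1, 48.1]
tool_rot: [-3.14, -0.004, 2.413]
force: [0.8, -0.0, -0.6]
width: -0.4
gripper_force: 0.0
```

move_arm:
  targets: "-1 0 0 0.2 0 0 0;-1 0 0 0.2 0 0 0;-1 0 0 0 0 0 0"

```text
clock: 7.58
eef_pos: [555.7, -159.1, 46.3]
tool_rot: [-3.141, -0.001, 2.414]
force: [0.1, -0.4, -0.0]
width: -0.2
gripper_force: 0.0
```

move_arm:
  targets: "-1 0 0 0.15 0 0 0;-1 0 0 0.1 0 0 0;-1 0 0 0 0 0 0"

```text
clock: 7.83
eef_pos: [555.7, -159.3, 44.3]
tool_rot: [3.142, 0.0, 2.414]
force: [0.4, 0.5, -0.5]
width: 0.0
gripper_force: 0.0
```

move_arm:
  targets: "-1 0 0 0.1 0 0 0;-1 0 0 0 0 0 0"

```text
clock: 8.0
eef_pos: [555.8, -159.4, 44.1]
tool_rot: [3.141, 0.0, 2.414]
force: [-0.7, 0.3, 5.5]
width: 0.4
gripper_force: 3.0
```

move_arm:
  targets: "-1 0 0 0.1 0 0 0;-1 0 0 0 0 0 0"

```text
clock: 8.17
eef_pos: [555.8, -159.4, 44.1]
tool_rot: [3.141, 0.0, 2.413]
force: [-2.3, 0.9, 14.0]
width: 0.3
gripper_force: 6.9
```

Contact is at z=44.1, level with the face. I'll press a little harder, then press the opposite side as well.

move_arm:
  targets: "-1 0 0 0.1 0 0 0;-1 0 0 0 0 0 0;-1 0 0 0 0 0 0;-1 0 0 0 0 0 0"

```text
clock: 8.5
eef_pos: [555.9, -159.4, 44.0]
tool_rot: [3.141, 0.001, 2.413]
force: [-4.9, 1.2, 20.9]
width: 0.2
gripper_force: 10.7
```

move_arm:
  targets: "-1 0 0 -1 0 0 0;-1 0 0 -1 0 0 0;-1 0 2 0 0 0 0;-1 0 2 0 0 0 0;-1 0 1.9 0 0 0 0"

```text
clock: 8.92
eef_pos: [595.9, -115.0, 62.2]
tool_rot: [3.141, 0.001, 2.413]
force: [0.9, -0.4, 0.7]
width: -0.1
gripper_force: 0.0
```

move_arm:
  targets: "-1 0 0 1 0 0 0;-1 0 0 0.6 0 0 0;-1 0 0 0.2 0 0 0;-1 0 0 0 0 0 0;-1 0 0 0 0 0 0"

```text
clock: 9.33
eef_pos: [595.2, -114.5, 44.1]
tool_rot: [3.14, -0.0, 2.413]
force: [-0.6, 3.6, 7.0]
width: -0.0
gripper_force: 3.8
```

move_arm:
  targets: "-1 0 0 0.1 0 0 0;-1 0 0 0.05 0 0 0;-1 0 0 0 0 0 0;-1 0 0 0 0 0 0"

```text
clock: 9.67
eef_pos: [595.3, -114.5, 44.0]
tool_rot: [3.139, -0.0, 2.413]
force: [-2.9, 6.0, 18.2]
width: -0.0
gripper_force: 9.1
```

move_arm:
  targets: "-1 0 0 -1 0 0 0;-1 0 0 -3 0 0 0;-1 -1 0 -3.5 0 0 0;-1 -3 0 -2 0 0 0;-1 -3 0 -1 0 0 0"

```text
clock: 10.08
eef_pos: [648.1, -163.5, 150.7]
tool_rot: [3.14, 0.003, 2.413]
force: [1.5, -0.6, -0.1]
width: -0.1
gripper_force: 0.0
```

move_arm:
  targets: "-1 0 0 0 0 0 0;-1 0 0 0 0 0 0;-1 0 0 0 0 0 0"

```text
clock: 10.33
eef_pos: [645.4, -162.5, 145.8]
tool_rot: [-3.14, -0.003, 2.412]
force: [-0.9, -0.6, -0.3]
width: 0.1
gripper_force: 0.0
```

```bash
python3 - <<'E'
from h import *
d=grab('wrist','w6.png'); s=read_state(); print(s['clock'],s['eef_pos'],s['force'])
E
```

```text
10.3833 [ 645.24946221 -161.68145355  145.53890175] [ 0.02321477  0.06246653 -0.04870294]
```

View pics/w6.png

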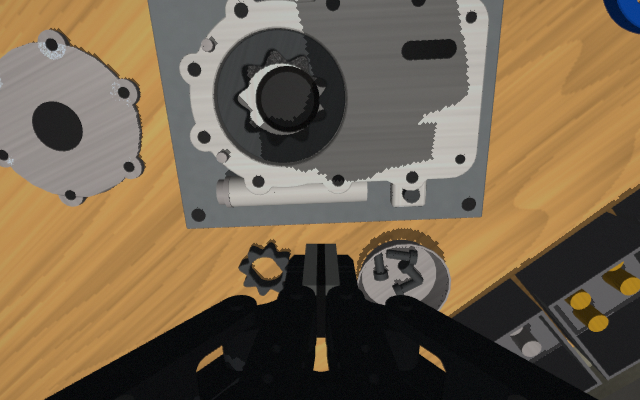

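The rotor sits flush in its pocket, centred at about (280,97), the other parts are where they were, and the arm is clear.

```bash
python3 -c "
from h import *
print(order.finish_job())"
```

```text
the job is handed in; nothing more can be done
None
```

The outer rotor was slid into its pocket with a fingertip, released, then pressed down on two opposite sides (about 21 N and 18 N) with its top level with the joint face at 44 mm; the job was handed in at about 10 s with the arm clear.

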